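# Fit the centrifuge rotor lid

## Robot

A 6-joint arm with a two-finger parallel gripper is mounted at the origin on the work surface. World frame = base frame: x ahead of the robot, y to its left, z up, the work surface at z = 0. Lengths are in m, angles in rad, forces in N, time in s.
With the tool pointing down it reaches from about 0.275 to 0.875 m from the base axis. Payload 12.5 kg.
Tool frame: the origin (TCP) lies at the very end of the fingers, on their centre line; the grasp point (between the pads) lies 19 mm behind it (hold_point_z is the distance from the TCP to the grasp point, in m); z points along the fingers, y is the direction in which the jaws open and shut (so a half turn about z gives the same grasp; the last joint's range is limited). The gripper opens to 85 mm and grips with 20 to 120 N. Pads are 22 mm wide; open, the fingers measure 114 mm over their backs; the gripper's body (76 mm by 85 mm) begins 54 mm behind the grasp point. The pads swing forward as they close: fully open they stand 13 mm farther back than shut.
Start: joints at [1.251, 0.351, 1.652, -0, 1.139, -0.085], TCP at [0.128, 0.535, 0.231] pointing down, gripper open.
Joint ranges: [-2.75, 2.75], [-0.79, 2.1], [0.01, 2.65], [-1.57, 4.71], [0.07, 3.14], [-2.87, 2.87]. Speed limits (rad/s): [2.22, 2.22, 2.79, 3.14, 3.14, 3.14].

## Interface

Orientations are given as a unit quaternion [w, x, y, z].
In Python, from plant import read_state, capture, hand_in, hold_point_z gives the robot as it stands.
- The arm moves only by the tool drive_tool, never from a script. Its argument "steps" is a list of rows, each a list of 3 entries, a list of its own where there are three numbers: the shift along the tool's x, y, z in cm, then the turn, a rotation vector about the tool's x, y, z in units of 5 degrees (1.0 is 5 degrees), then the finger opening in cm, from 0 to 8.54. A call has 1 to 10 rows; each row is the pose to reach, as a shift and turn from the pose commanded when the call began, along the tool's axes at that moment; what a row does not reach only later rows make up. A row lasts 1/8 s, in which the tool goes at most 62.5 mm and 10.7 degrees, less where a joint would pass 70% of its speed; a pose out of reach is approached as far as the arm can. A call with a gripper value outside its range is refused whole. The fingers move at their own pace and stop on an object; "force" is the grip in N (left out, the last holds). Time passes only in rows, so rows that repeat a pose let the fingers close. It gives the time, the measured TCP pose, the force and the opening at its end, in the units of the state.
- read_state(): the state, without advancing time (a new reading comes with each control period).
- capture(name): name is "scene" or "side" or "wrist"; returns a dict with "img" (384x512x3 uint8, blue, green, red), "intrinsics" (3x3 intrinsics, pixels), "dist_coeffs" ([k1, k2, p1, p2, k3] as OpenCV has them; the pictures are not rectified), "position" and "orientation" of the camera in the world. Camera axes: x right, y down, z forward; pixel columns grow to the right and rows downward; lengths in m; the calibration is good to about 2 mm. A picture is of the moment at which its call begins. There is no depth.
- hand_in(): hands the job in, once; it reports no verdict.
The state is a dict: "t": time; "q": joint angles; "joint_vel": joint speeds; "joint_torque": joint torques, N m; "tool_pos": TCP position; "tcp_rot": TCP orientation; "wrist_force": force on the tool from outside, world axes, zero at the start; "ft_torque": the same for the moment, N m; "opening": opening from 0.0 (shut) to 1.0 (fully open).
Only numpy, scipy, OpenCV 4.12 (cv2) and the standard library are available. Lean on these libraries where they do the work, as an engineer would, in place of code of your own. Each camera call takes 0.05 s, during which the arm holds its last target.

## Task

Close the loaded centrifuge rotor: take the aluminium lid with the blue wing nut (not the small grey lid with the orange one), seat it flat on the rotor over the centre stud with its wing nut still loose, then turn the wing nut clockwise, seen from above, until it is snug against its stop, and let go.

Things in the scene. Friction and masses are not known exactly. Their poses are not given: they have to be found in the camera images.
- rotor: Silver conical centrifuge rotor, 136 mm across, fixed on a grey round stand; green and yellow tube caps inside its rim. It stands left, middle or right. Origin: on its axis at the bench surface, z up. The flat rim the lid rests on is 93 mm above the origin; the brass centre stud, 16 mm thick, tapers to a 6 mm tip 117 mm above the origin (24 mm over the rim).
- lid: Round aluminium lid, 140 mm across, 6 mm thick, 0.25 to 0.5 kg, loose on the bench, right way up. Origin: centre of its underside, z up. Its centre hole, 28 mm wide, takes the stud at any yaw. On the rotor only its weight and any light pressure on the rim keep it from turning along with the nut. A bystander, a grey lid 100 mm across with an orange wing, fits another rotor.
- wing_grip (a point): Point in the blue wing of the lid's captive nut, on the lid's axis, 52 mm above its underside. The wing is upright, flat-sided, 12 mm thick (y axis) and 36 mm long (x axis, turning with the nut), its two ears flaring to 64 mm at the top; 34 to 65 mm above the lid's underside. Below it is a round barrel 40 mm across. Pinched across its thickness from above, it serves to carry the lid.
- wing_nut (a joint): Quarter-turn wing nut, rotation relative to the lid in rad: about 0 to 0.15 at the start (loose), growing clockwise seen from above, hard stop at 1.3 (snug). It turns against a light friction of 0.03 N m, stays where it is left and neither rises nor sinks.
Not all that is in view belongs to the job. What is shaped like the lid but black or turquoise is not meant.

How it is judged:
On the way:
1. the lid is seated flat on the rotor rim over the stud, its wing nut still loose (less than 0.5 rad) (horizontal distance between lid and rotor below 0.012 m and z of lid in the frame of rotor between 0.088 and 0.098 m and angle between lid's own z axis and vertical below 0.09 rad and value of joint wing_nut below 0.5 rad), for 0.2 s.
At the end, for the whole second after the job is handed in: The aluminium lid rests on the rotor: its centre within 12 mm of the rotor's axis, its underside 88 to 98 mm above the rotor's origin (the rim is at 93 mm), tilted less than 0.09 rad; the wing nut is past 1.1 rad (stop at 1.3); the lid is released and at rest (horizontal distance between lid and rotor below 0.012 m and z of lid in the frame of rotor between 0.088 and 0.098 m and angle between lid's own z axis and vertical below 0.09 rad and value of joint wing_nut above 1.1 rad and linear speed of lid below 0.02 m/s and contact force between the fingers and lid below 0.1 N); the robot touches nothing.
It also fails if it takes over 42 s, if anything falls off the work surface, if the arm or the gripper's body presses on something with over 40 N, if the wrist force passes 120 N, or if a joint passes its speed limit or range.

## Working session

There is one attempt and no reset: what is moved stays moved. The work goes in short steps, Python scripts to look and compute and a tool call to move; the robot and the scene stay as the last step left them, time stands still between calls to the robot, and variables do not carry over. Pictures are saved under pics/ and viewed, and the job is handed in when it is done.

Besides the shell and the picture viewer there is one more tool, called as name([rows], argument=value, ...), one row to a line, values as JSON. drive_tool: Moves the arm, as the interface text tells. Its arguments: {"type":"object","properties":{"steps":{"type":"array"},"force":{"type":"number"}},"required":["steps"]}

```bash
ls; mkdir -p pics
python3 - <<'E'
from plant import *
import cv2
s=read_state();print(s)
for n in ["scene","side","wrist"]:
    c=capture(n);cv2.imwrite(f"pics/a_{n}.png",c["img"]);print(n,c["intrinsics"],c["dist_coeffs"],c["position"],c["orientation"])
    import pickle;pickle.dump(c,open(f"pics/a_{n}.pkl","wb"))
print(hold_point_z)
E
```

```text
pics
{'t': 0.0, 'q': array([ 1.25137942e+00,  3.51221689e-01,  1.65244924e+00, -8.82275543e-06,
        1.13907414e+00, -8.46101446e-02]), 'joint_vel': array([-1.12235660e-03,  1.38542352e-03,  4.64633179e-04,  3.41198369e-05,
       -2.47895422e-04, -4.64504083e-04]), 'joint_torque': array([ 1.92899657e-03, -5.06091607e+01, -2.91408116e+01,  3.06540278e-05,
        4.48259772e-03,  5.62455989e-05]), 'tool_pos': array([0.12783708, 0.53459181, 0.23075683]), 'tcp_rot': array([-1.11687398e-04,  1.17132008e-01,  9.93116187e-01, -5.65293213e-04]), 'wrist_force': array([-1.29241236,  0.24835325, -0.62477456]), 'ft_torque': array([ 0.0214785 ,  0.02503093, -0.02547773]), 'opening': 0.997680816290391}
scene [[455.24335453   0.         248.51968638]
 [  0.         455.24335453 190.56402577]
 [  0.           0.           1.        ]] [0.04845834 0.         0.         0.         0.        ] [0.9537317  0.78417795 0.64612349] [-0.12415645  0.21711749  0.85051704 -0.4626726 ]
side [[383.72194587   0.         249.60215659]
 [  0.         383.72194587 196.00479744]
 [  0.           0.           1.        ]] [-0.12562206  0.          0.          0.          0.        ] [0.34169151 0.56475984 0.6234829 ] [ 0.06540901 -0.16662853  0.90451265 -0.38705744]
wrist [[268.4244761    0.         257.43595704]
 [  0.         268.4244761  192.70490906]
 [  0.           0.           1.        ]] [0.00218907 0.         0.         0.         0.        ] [0.0600793  0.55078387 0.37260082] [0.10900189 0.77759892 0.61338965 0.08492144]
0.0187
```

View pics/a_scene.png

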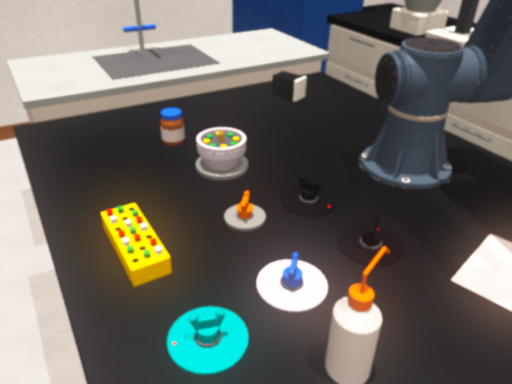

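View pics/a_side.png

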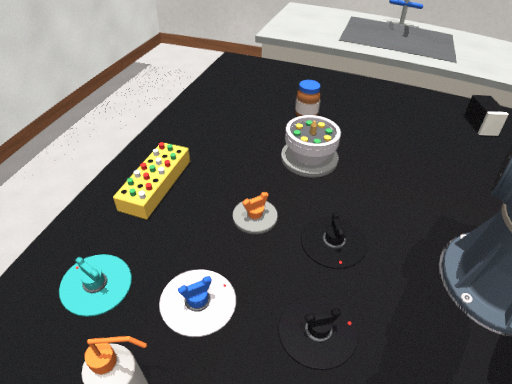

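View pics/a_wrist.png

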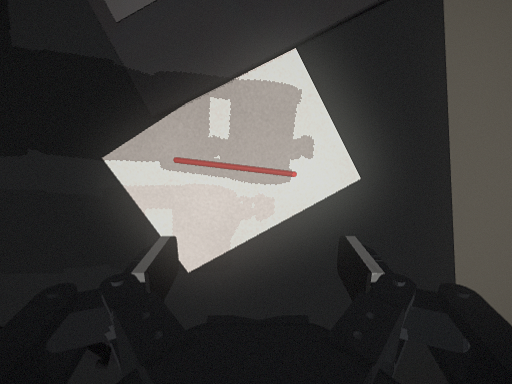

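```bash
cat > h.py <<'E'
import numpy as np,cv2,pickle
from scipy.spatial.transform import Rotation as R
def cam(c):
    q=c["orientation"];return R.from_quat([q[1],q[2],q[3],q[0]]).as_matrix(),np.array(c["position"])
def toplane(c,px,z):
    px=np.asarray(px,float).reshape(-1,1,2)
    u=cv2.undistortPoints(px,c["intrinsics"],np.array(c["dist_coeffs"])).reshape(-1,2)
    M,p=cam(c);d=np.c_[u,np.ones(len(u))]@M.T
    return p+d*((z-p[2])/d[:,2])[:,None]
def proj(c,P):
    M,p=cam(c);rv=cv2.Rodrigues(M.T)[0]
    return cv2.projectPoints(np.asarray(P,float).reshape(-1,1,3),rv,-M.T@p,c["intrinsics"],np.array(c["dist_coeffs"]))[0].reshape(-1,2)
def ld(n): return pickle.load(open(f"pics/{n}.pkl","rb"))
def circ(x,y,z,r,n=60):
    a=np.linspace(0,2*np.pi,n);return np.c_[x+r*np.cos(a),y+r*np.sin(a),0*a+z]
def crop(img,x,y,w,h,s,name): cv2.imwrite(f"pics/{name}.png",cv2.resize(img[y:y+h,x:x+w],None,fx=s,fy=s,interpolation=cv2.INTER_CUBIC))
E
python3 - <<'E'
from h import *
from scipy.optimize import least_squares
for n,lid in [("scene",(275,284)),("side",(175,310))]:
    c=ld("a_"+n);im=c["img"];hsv=cv2.cvtColor(im,cv2.COLOR_BGR2HSV)
    m=((hsv[...,1]<60)&(hsv[...,2]>130)).astype(np.uint8)
    k,l=cv2.connectedComponents(m);comp=(l==l[lid[1],lid[0]]).astype(np.uint8)
    ct=max(cv2.findContours(comp,cv2.RETR_EXTERNAL,cv2.CHAIN_APPROX_NONE)[0],key=len).reshape(-1,2)
    hull=cv2.convexHull(ct).reshape(-1,2)
    P=toplane(c,hull,0.006)[:,:2]
    f=least_squares(lambda v:np.hypot(*(P-v[:2]).T)-v[2],[*P.mean(0),.07],loss='soft_l1',f_scale=.001)
    print(n,comp.sum(),f.x,np.abs(f.fun).max())
    # blue
    b=((hsv[...,0]>100)&(hsv[...,0]<130)&(hsv[...,1]>120)).astype(np.uint8)
    print(toplane(c,[[221,133]] if n=="scene" else [[313,131]],.093))
s=ld("a_side")["img"];crop(s,150,260,100,80,8,"b1")
crop(s,270,100,90,80,8,"b2")
s=ld("a_scene")["img"];crop(s,250,245,90,75,8,"b3");crop(s,180,115,90,75,8,"b4")
E
```

```text
scene 2661 [0.55472311 0.25223193 0.07260881] 0.0013317166693823934
[[ 0.45652606 -0.26087825  0.093     ]]
side 3333 [0.55446621 0.25173638 0.07019483] 0.0007359204707658301
[[ 0.4674379  -0.22790552  0.093     ]]
```

View pics/b1.png

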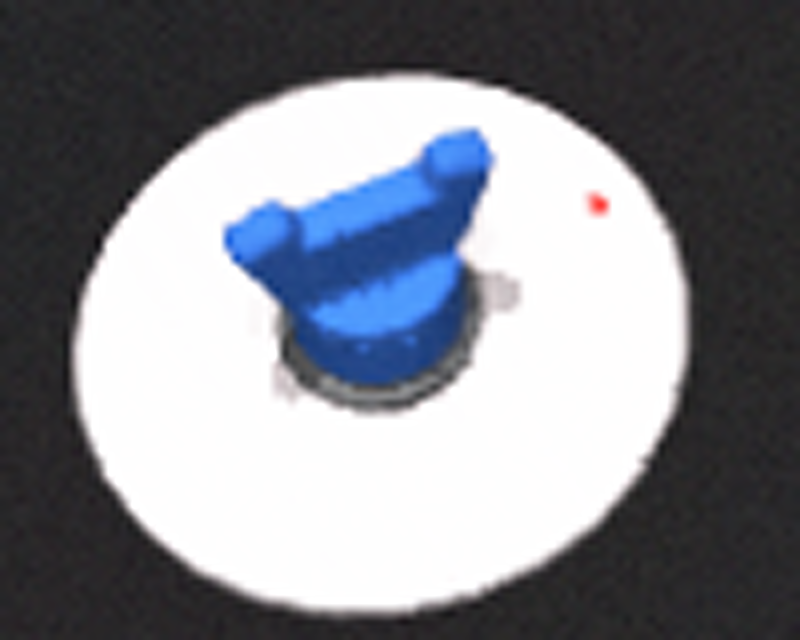

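View pics/b2.png

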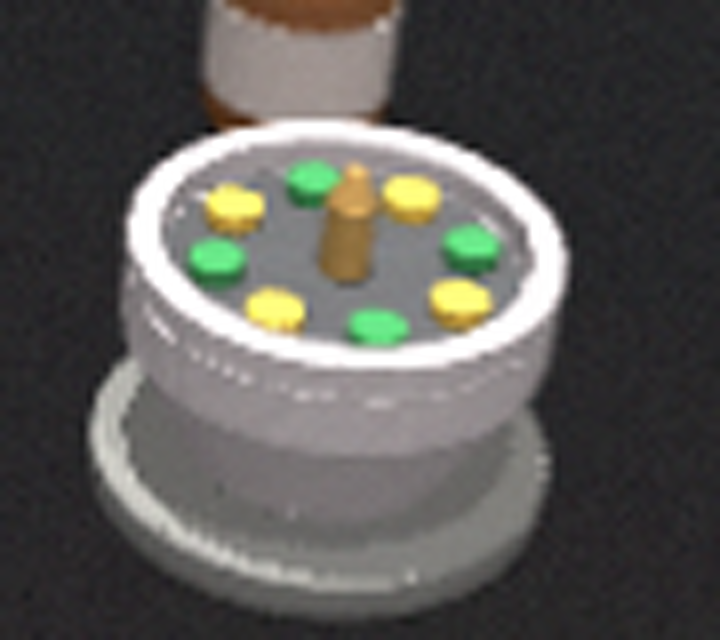

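View pics/b3.png

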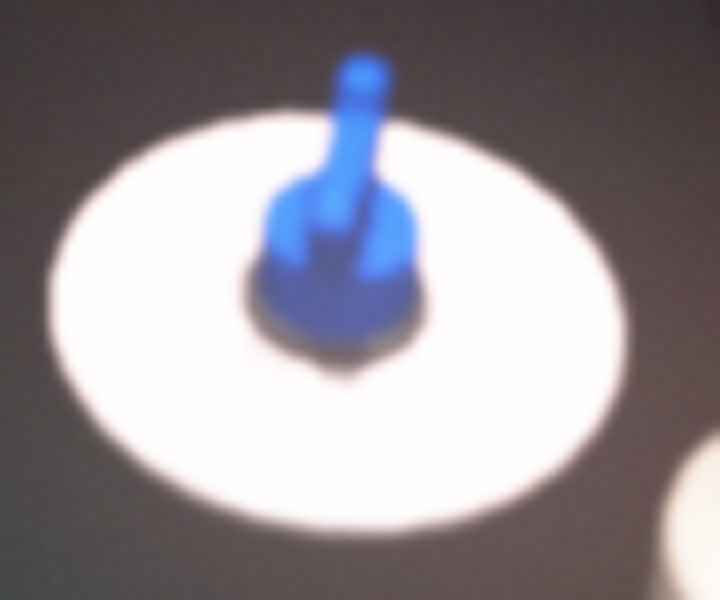

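View pics/b4.png

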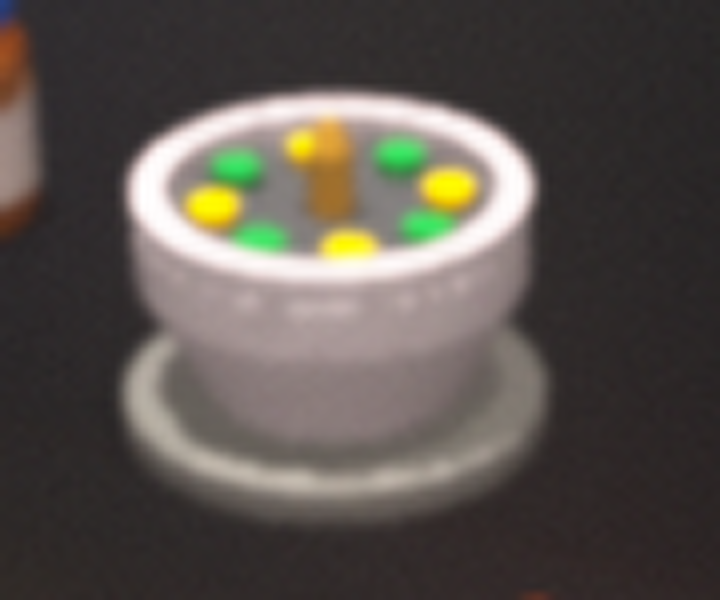

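Run:
```python
from h import *
from scipy.optimize import least_squares
for n,roi in [("scene",(180,115,90,75)),("side",(270,100,90,80))]:
    c=ld("a_"+n);im=c["img"];hsv=cv2.cvtColor(im,cv2.COLOR_BGR2HSV)
    x,y,w,h=roi
    m=np.zeros(im.shape[:2],np.uint8);m[y:y+h,x:x+w]=((hsv[...,1]<60)&(hsv[...,2]>195))[y:y+h,x:x+w]
    cs=cv2.findContours(m,cv2.RETR_CCOMP,cv2.CHAIN_APPROX_NONE)[0];cs=sorted(cs,key=len)[-2:]
    vis=im.copy()
    for ct in cs:
        P=toplane(c,ct.reshape(-1,2),.093)[:,:2]
        f=least_squares(lambda v:np.hypot(*(P-v[:2]).T)-v[2],[*P.mean(0),.065],loss='soft_l1',f_scale=.001)
        print(n,len(ct),f.x,np.abs(f.fun).max())
        for p in proj(c,circ(*f.x[:2],.093,f.x[2],90)): 
            p=np.round(p).astype(int);vis[p[1],p[0]]=(0,0,255)
    crop(vis,*roi,8,"c_"+n)
    tip={"scene":[[221.3,130.2]],"side":[[314.4,121.3]]}[n]
    print("tip",toplane(c,tip,.117))
c=ld("a_side");e=toplane(c,[[183.1,288.1],[207.5,278.75]],.064);print(e,np.degrees(np.arctan2(*(e[1]-e[0])[[1,0]])),e.mean(0))
c=ld("a_scene");e=toplane(c,[[250+335/8,245+205/8],[250+363/8,245+75/8]],.064);print(e,np.degrees(np.arctan2(*(e[1]-e[0])[[1,0]])),e.mean(0))
c=ld("a_side");print("dot",toplane(c,[[150+597/8,260+204/8]],.006))
```

```text
scene 90 [ 0.46962839 -0.23419197  0.05599204] 0.00643427079604561
scene 109 [ 0.47026296 -0.23375164  0.0688742 ] 0.0034612363735844337
tip [[ 0.46975636 -0.23074512  0.117     ]]
side 108 [ 0.4694149  -0.23427412  0.05851228] 0.0028266042200387267
side 123 [ 0.46953203 -0.23469853  0.06627984] 0.0023980538036633
tip [[ 0.4684092  -0.23434069  0.117     ]]
[[0.56735788 0.2684786  0.064     ]
 [0.53674598 0.23600446 0.064     ]] -133.30918216754466 [0.55205193 0.25224153 0.064     ]
[[0.57228704 0.27351041 0.064     ]
 [0.5409091  0.23850614 0.064     ]] -131.87315691311377 [0.55659807 0.25600827 0.064     ]
dot [[0.52056813 0.20395644 0.006     ]]
```

View pics/c_side.png

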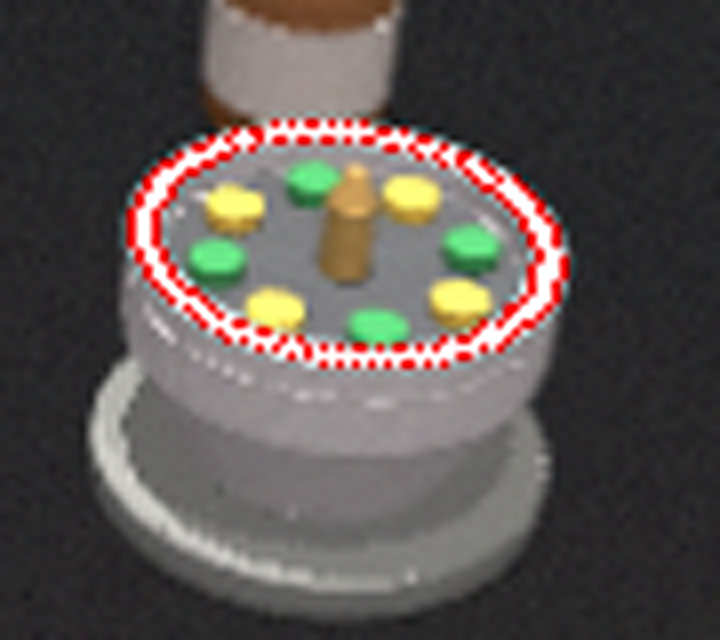

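View pics/c_scene.png

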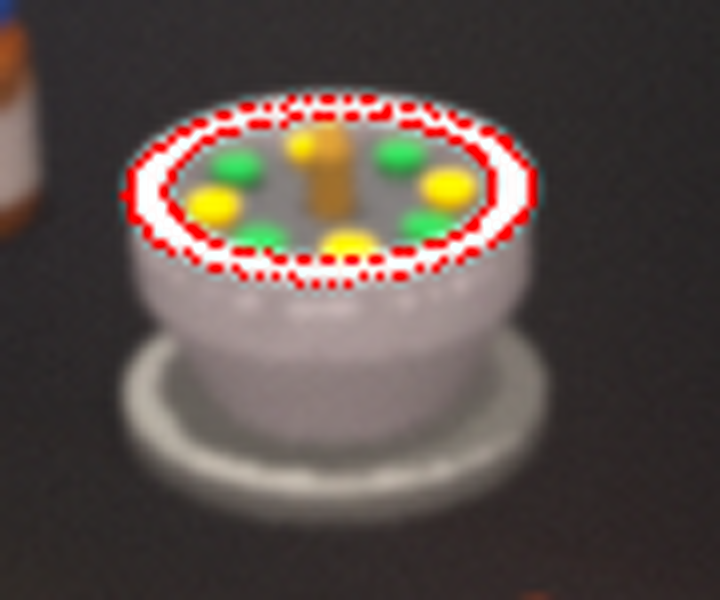

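```bash
cat >> h.py <<'E'
def delta(s,pos,h):
    """tool-axis cm shift and turn units to world pos and tool-y heading h deg (tool down)"""
    q=s["tcp_rot"];M=R.from_quat([q[1],q[2],q[3],q[0]])
    T=np.array([[np.cos(np.radians(h+90)),np.cos(np.radians(h)),0],[np.sin(np.radians(h+90)),np.sin(np.radians(h)),0],[0,0,-1]])
    d=M.inv().apply(np.array(pos)-s["tool_pos"])*100
    return d.round(2),(np.degrees((M.inv()*R.from_matrix(T)).as_rotvec())/5).round(2)
def head(s):
    q=s["tcp_rot"];M=R.from_quat([q[1],q[2],q[3],q[0]]).as_matrix();return np.degrees(np.arctan2(M[1,1],M[0,1])),M[:,2]
E
python3 - <<'E'
from h import *
from plant import *
s=read_state()
print(delta(s,[.5545,.252,.15],-42.6),head(s))
a=ld("a_scene");b=ld("a_side")
print("bottle base",toplane(a,[[350,375]],0), "cap", toplane(a,[[361,297]],.17),toplane(b,[[102,355]],.17),toplane(b,[[102,355]],.13),toplane(a,[[361,297]],.13))
print("straw tip",toplane(a,[[384,250]],.2),toplane(b,[[143,345]],.2))
print("jar",toplane(a,[[173,141]],0),toplane(b,[[308,112]],0))
E
```

```text
(array([-48.07, -17.56,   8.1 ]), array([-1.000e-02,  1.000e-02,  2.383e+01])) (np.float64(76.54693235716007), array([-2.74980839e-04, -7.92314217e-04, -9.99999648e-01]))
bottle base [[0.58265257 0.46355498 0.        ]] cap [[0.58535997 0.4578578  0.17      ]] [[0.57322644 0.44912885 0.17      ]] [[0.59364926 0.43892948 0.13      ]] [[0.55441239 0.43044305 0.13      ]]
straw tip [[0.51389762 0.42044824 0.2       ]] [[0.52031157 0.42736183 0.2       ]]
jar [[ 0.53159103 -0.45433135  0.        ]] [[ 0.5284818  -0.46320452  0.        ]]
```

drive_tool([
  [[-8,-5,0],[0,0,2],8.5],
  [[-14,-9,0],[0,0,4],8.5],
  [[-20,-12,0],[0,0,6],7],
  [[-25,-15,0],[0,0,8],5],
  [[-30,-16,2],[0,0,10],5],
  [[-36,-17,4],[0,0,12],5],
  [[-42,-17.5,6],[0,0,14],5],
  [[-46,-17.5,8],[0,0,16],5],
  [[-48.1,-17.6,8.1],[0,0,18],5],
  [[-48.1,-17.6,8.1],[0,0,20],5],
])

```text
t: 1.4
tool_pos: [0.5563, 0.2505, 0.1488]
tcp_rot: [-0.0, 0.838, 0.545, -0.001]
wrist_force: [0.4, -0.5, -0.7]
opening: 0.586
```

Run:
```python
from h import *
from plant import *
s=read_state();print(s["t"],s["tool_pos"],head(s),s["opening"],s["q"])
print(delta(s,[.5545,.252,.13],-42.6))
```

```text
1.4 [0.55630006 0.25051065 0.14881177] (np.float64(-23.908937402410352), array([-1.27935368e-03, -6.13846998e-04, -9.99998993e-01])) 0.5857774865613027 [ 3.46887748e-01  5.49556837e-01  1.56276059e+00 -1.65962596e-04
  1.03068708e+00  7.64262372e-01]
(array([ 0.07, -0.22,  1.88]), array([-0.01,  0.01,  3.74]))
```

drive_tool([
  [[0.1,-0.2,1],[0,0,2],5],
  [[0.1,-0.2,1.9],[0,0,3.75],5],
  [[0.1,-0.2,1.9],[0,0,3.75],5],
  [[0.1,-0.2,1.9],[0,0,3.75],5],
])

```text
t: 1.9
tool_pos: [0.5535, 0.2536, 0.1316]
tcp_rot: [0.0, 0.914, 0.407, 0.0]
wrist_force: [-0.1, -0.3, -0.6]
opening: 0.584
```

Run:
```python
from h import *
from plant import *
s=read_state();print(s["t"],s["tool_pos"],head(s),s["opening"])
for n in ["wrist","side"]:
    c=capture(n);cv2.imwrite(f"pics/d_{n}.png",c["img"]);pickle.dump(c,open(f"pics/d_{n}.pkl","wb"))
    hd=np.radians(47.4)
    for z,L in [(.064,.032)]:
        P=np.array([.5545,.252,z])+np.outer([-1,0,1],[np.cos(hd)*L,np.sin(hd)*L,0]);print(n,proj(c,P).round(1))
```

```text
1.9 [0.55347049 0.25358243 0.13155877] (np.float64(-42.01237658275387), array([ 2.35608422e-04,  8.27295587e-05, -9.99999969e-01])) 0.5841418459849645
wrist [[259.3 239.9]
 [259.8 204.3]
 [260.3 165.7]]
side [[211.4 276. ]
 [194.2 282.8]
 [176.6 289.8]]
```

View pics/d_wrist.png

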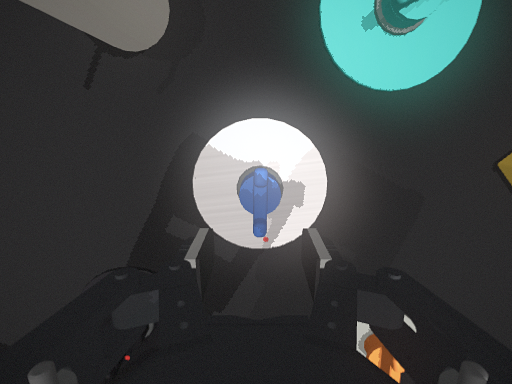

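drive_tool([
  [[0,0.2,4],[0,0,0.1],5],
  [[0,0.2,7.5],[0,0,0.1],4.5],
  [[0,0.2,9.1],[0,0,0.1],4],
  [[0,0.2,9.1],[0,0,0.1],3],
  [[0,0.2,9.1],[0,0,0.1],0.5],
  [[0,0.2,9.1],[0,0,0.1],0.5],
  [[0,0.2,9.1],[0,0,0.1],0.5],
  [[0,0.2,9.1],[0,0,0.1],0.5],
  [[0,0.2,9.1],[0,0,0.1],0.5],
], force=50)

```text
t: 3.12
tool_pos: [0.5557, 0.2526, 0.0419]
tcp_rot: [0.0, 0.916, 0.401, 0.001]
wrist_force: [-0.6, 0.9, 7.3]
opening: 0.123
```

Run:
```python
from h import *
from plant import *
s=read_state();print(s["t"],s["tool_pos"],head(s),s["opening"],s["wrist_force"],s["ft_torque"])
for n in ["wrist","side"]:
    c=capture(n);cv2.imwrite(f"pics/e_{n}.png",c["img"]);pickle.dump(c,open(f"pics/e_{n}.pkl","wb"))
```

```text
3.125 [0.55569466 0.25261058 0.04186899] (np.float64(-42.694327753224165), array([ 2.42773635e-03,  9.82416907e-04, -9.99996570e-01])) 0.12320919106438723 [-0.56373691  0.92082064  7.32347397] [0.12686395 0.19875783 0.01695113]
```

View pics/e_wrist.png

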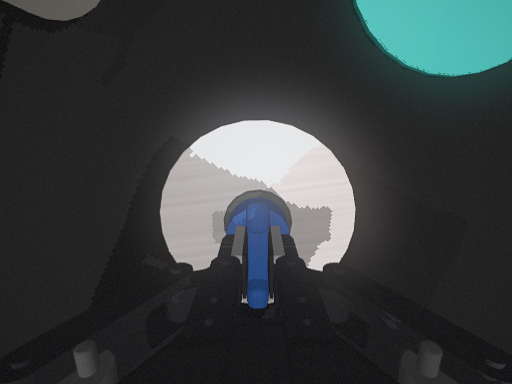

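View pics/e_side.png

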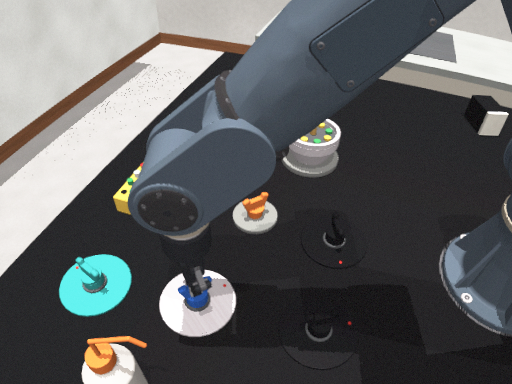

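drive_tool([
  [[0,0,-1],[0,0,0],0.5],
  [[0,0,-3],[0,0,0],0.5],
  [[0,0,-6],[0,0,0],0.5],
  [[0,0,-9.5],[0,0,0],0.5],
  [[0,0,-13],[0,0,0],0.5],
  [[0,0,-16],[0,0,0],0.5],
  [[0,0,-18],[0,0,0],0.5],
  [[0,0,-18],[0,0,0],0.5],
  [[0,0,-18],[0,0,0],0.5],
])

```text
t: 4.35
tool_pos: [0.5543, 0.252, 0.2198]
tcp_rot: [-0.0, 0.916, 0.401, -0.001]
wrist_force: [0.9, 0.9, -3.5]
opening: 0.126
```

Run:
```python
from h import *
from plant import *
s=read_state();print(s["t"],s["tool_pos"],head(s),s["opening"],s["wrist_force"],s["ft_torque"])
print(delta(s,[.4697,-.2342,.22],-42.7))
for n in ["wrist","side"]:
    c=capture(n);cv2.imwrite(f"pics/f_{n}.png",c["img"]);pickle.dump(c,open(f"pics/f_{n}.pkl","wb"))
```

```text
4.35 [0.55433215 0.2520112  0.21975831] (np.float64(-42.69959362437527), array([-1.00193871e-03, -3.94895319e-04, -9.99999420e-01])) 0.12620279585605865 [ 0.93346629  0.92424356 -3.49082473] [-0.00800507 -0.00096881  0.01880371]
(array([-41.47,  26.75,   0.  ]), array([-0.01,  0.01,  0.  ]))
```

View pics/f_wrist.png

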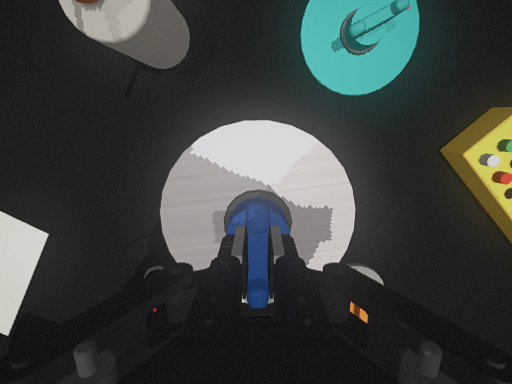

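View pics/f_side.png

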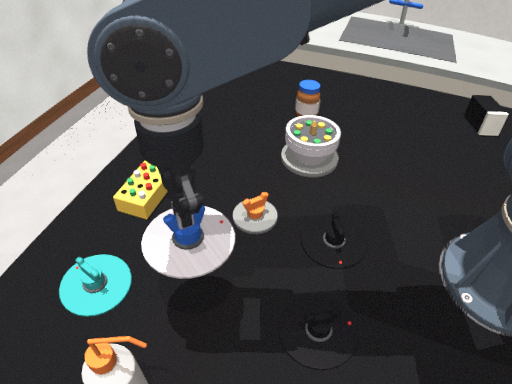

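```bash
cat >> h.py <<'E'
from scipy.optimize import least_squares
def lidfit(c,seed,ztop,vmin=100):
    hsv=cv2.cvtColor(c["img"],cv2.COLOR_BGR2HSV);m=((hsv[...,1]<70)&(hsv[...,2]>vmin)).astype(np.uint8)
    k,l=cv2.connectedComponents(m);comp=(l==l[seed[1],seed[0]]).astype(np.uint8)
    ct=max(cv2.findContours(comp,cv2.RETR_EXTERNAL,cv2.CHAIN_APPROX_NONE)[0],key=len).reshape(-1,2)
    hull=cv2.convexHull(ct).reshape(-1,2);P=toplane(c,hull,ztop)[:,:2]
    f=least_squares(lambda v:np.hypot(*(P-v[:2]).T)-v[2],[*P.mean(0),.07],loss='soft_l1',f_scale=.001)
    return f.x,np.abs(f.fun).max(),comp.sum()
E
python3 - <<'E'
from h import *
for z in [.180,.184,.188]:
  print(z,lidfit(ld("f_side"),(160,245),z), lidfit(ld("f_wrist"),(240,150),z,90))
E
```

```text
0.18 (array([0.55438732, 0.24906074, 0.07095474]), np.float64(0.0011531445930280937), np.uint64(4095)) (array([0.55213466, 0.24986568, 0.07021551]), np.float64(0.005953548356932986), np.uint64(19277))
0.184 (array([0.55246891, 0.25190768, 0.07031499]), np.float64(0.0011420098901515213), np.uint64(4095)) (array([0.55321772, 0.25103737, 0.06866561]), np.float64(0.005817558760654762), np.uint64(19277))
0.188 (array([0.55055049, 0.25475464, 0.06967523]), np.float64(0.0011308953316682552), np.uint64(4095)) (array([0.55430077, 0.25220905, 0.0671157 ]), np.float64(0.005681569891430094), np.uint64(19277))
```

drive_tool([
  [[-1.7,1.1,0],[0,0,0],0.5],
  [[-4.1,2.7,0],[0,0,0],0.5],
  [[-7.5,4.8,0],[0,0,0],0.5],
  [[-11.2,7.2,0],[0,0,0],0.5],
  [[-14.9,9.6,0],[0,0,0],0.5],
  [[-18.6,12.1,0],[0,0,0],0.5],
  [[-22.4,14.5,0],[0,0,0],0.5],
  [[-26.1,16.9,0],[0,0,0],0.5],
  [[-29.8,19.3,0],[0,0,0],0.5],
  [[-33.5,21.7,0],[0,0,0],0.5],
])

```text
t: 5.7
tool_pos: [0.4859, -0.143, 0.22]
tcp_rot: [-0.0, 0.916, 0.401, -0.0]
wrist_force: [-0.1, 0.2, -4.4]
opening: 0.127
```

drive_tool([
  [[-3.3,2.1,0],[0,0,0],0.5],
  [[-5.8,3.8,0],[0,0,0],0.5],
  [[-7.3,4.7,0],[0,0,0],0.5],
  [[-7.9,5.1,0],[0,0,0],0.5],
  [[-7.9,5.1,0],[0,0,0],0.5],
  [[-7.9,5.1,0],[0,0,0],0.5],
])

```text
t: 6.45
tool_pos: [0.4711, -0.233, 0.2203]
tcp_rot: [-0.0, 0.916, 0.402, 0.0]
wrist_force: [-0.4, 0.5, -2.9]
opening: 0.125
```

Run:
```python
from h import *
from plant import *
s=read_state();print(s["t"],s["tool_pos"],head(s),s["opening"],s["wrist_force"],s["q"])
for n in ["wrist","side","scene"]:
    c=capture(n);cv2.imwrite(f"pics/g_{n}.png",c["img"]);pickle.dump(c,open(f"pics/g_{n}.pkl","wb"))
print(delta(s,[.4707,-.2337,.165],-42.7))
```

```text
6.45 [ 0.47112597 -0.23302426  0.22026583] (np.float64(-42.65487953183364), array([-9.56614161e-05,  2.41243557e-04, -9.99999966e-01])) 0.12486502957361445 [-0.41270731  0.50319534 -2.8659309 ] [-5.47991778e-01  3.18899496e-01  1.72648693e+00  1.75456558e-04
  1.09641357e+00  1.96396162e-01]
(array([-0.08,  0.02,  5.53]), array([-0.  , -0.  ,  0.01]))
```

View pics/g_side.png

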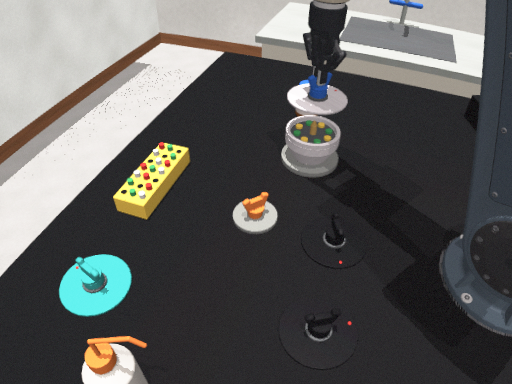

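View pics/g_scene.png

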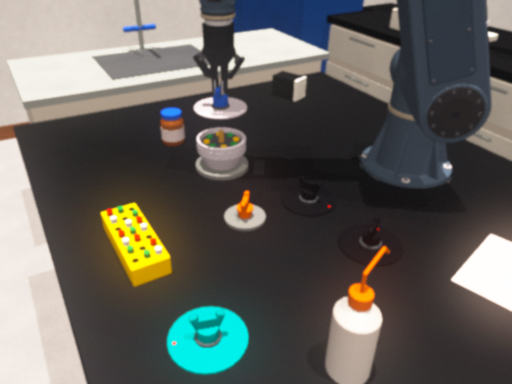

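View pics/g_wrist.png

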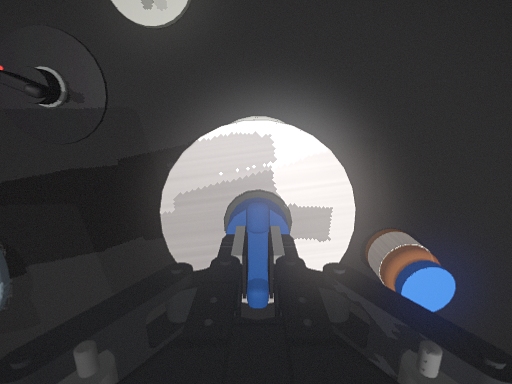

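drive_tool([
  [[-0.1,0,1.5],[0,0,0],0.5],
  [[-0.1,0,3.5],[0,0,0],0.5],
  [[-0.1,0,5.5],[0,0,0],0.5],
  [[-0.1,0,7],[0,0,0],0.5],
  [[-0.1,0,7.9],[0,0,0],0.5],
  [[-0.1,0,8.1],[0,0,0],0.5],
  [[-0.1,0,8.2],[0,0,0],0.5],
  [[-0.1,0,8.2],[0,0,0],0.5],
])

```text
t: 7.6
tool_pos: [0.4705, -0.2347, 0.1387]
tcp_rot: [0.0, 0.916, 0.401, 0.0]
wrist_force: [0.0, -0.3, -3.9]
opening: 0.123
```

Run:
```python
from h import *
from plant import *
s=read_state();print(s["t"],s["tool_pos"],head(s),s["opening"],s["wrist_force"],s["ft_torque"])
```

```text
7.6 [ 0.47054627 -0.23465614  0.13872542] (np.float64(-42.70300250373394), array([ 7.29626870e-04, -4.22966265e-04, -9.99999644e-01])) 0.12316325622477678 [ 0.04930731 -0.26992281 -3.91443694] [0.04509067 0.02255477 0.04490049]
```

Not in contact yet (−3.9 N is just the lid's weight); lowering in small steps.

drive_tool([
  [[0,0,0.2],[0,0,0],0.5],
  [[0,0,0.3],[0,0,0],0.5],
  [[0,0,0.4],[0,0,0],0.5],
  [[0,0,0.4],[0,0,0],0.5],
])

```text
t: 8.1
tool_pos: [0.4704, -0.2346, 0.1348]
tcp_rot: [0.0, 0.916, 0.401, 0.0]
wrist_force: [-3.1, 1.2, 5.1]
opening: 0.123
```

Run:
```python
from h import *
from plant import *
s=read_state();print(s["t"],s["tool_pos"],head(s),s["opening"],s["wrist_force"],s["ft_torque"])
```

```text
8.1 [ 0.47038037 -0.23456977  0.13480775] (np.float64(-42.70314949570815), array([ 1.97359602e-04, -1.39360165e-04, -9.99999971e-01])) 0.12342708573195088 [-3.08875315  1.20870357  5.14215648] [ 0.33813138  0.50478404 -0.03979818]
```

drive_tool([
  [[0,0,0],[0,0,0],3],
  [[0,0,0],[0,0,0],3],
  [[0,0,-0.2],[0,0,0],3],
  [[0,0,-0.2],[0,0,0],3],
])

```text
t: 8.6
tool_pos: [0.4704, -0.2346, 0.1365]
tcp_rot: [0.0, 0.916, 0.401, 0.0]
wrist_force: [-0.3, 0.0, 0.3]
opening: 0.353
```

```bash
python3 - <<'E'
from h import *
from plant import *
s=read_state();print(s["t"],s["tool_pos"],head(s),s["opening"],s["wrist_force"],s["ft_torque"])
for n in ["wrist","side","scene"]:
    c=capture(n);cv2.imwrite(f"pics/i_{n}.png",c["img"]);pickle.dump(c,open(f"pics/i_{n}.pkl","wb"))
    v=c["img"].copy()
    if n!="wrist":
        for p in proj(c,np.r_[circ(.4697,-.2342,.099,.07,200),circ(.4697,-.2342,.093,.07,200)]): 
            p=np.round(p).astype(int);v[p[1],p[0]]=(0,0,255)
        x=180 if n=="scene" else 265; y=75 if n=="scene" else 80
        crop(c["img"],x,y,95,100,6,"i1"+n);crop(v,x,y,95,100,6,"i2"+n)
a=[cv2.imread(f"pics/{k}.png") for k in ["i1side"]];
E
python3 -c "
import cv2,numpy as np
for n in ['side','scene']:
    a=np.hstack([cv2.imread(f'pics/i{k}{n}.png') for k in (1,2)]);cv2.imwrite(f'pics/i3{n}.png',cv2.resize(a,(760,400)))"
```

```text
8.6 [ 0.47042115 -0.23461787  0.13646207] (np.float64(-42.706617580947274), array([ 3.05205187e-04, -1.92157984e-04, -9.99999935e-01])) 0.3527773935151588 [-0.25059294  0.01236463  0.28079263] [-0.01222802  0.00242091 -0.01773428]
```

View pics/i3side.png

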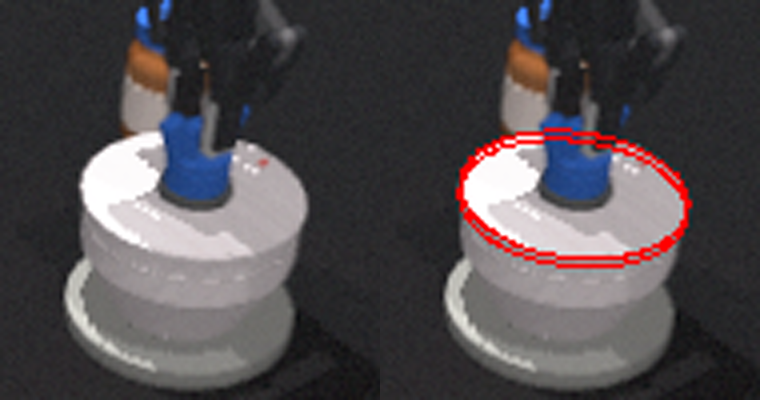

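View pics/i3scene.png

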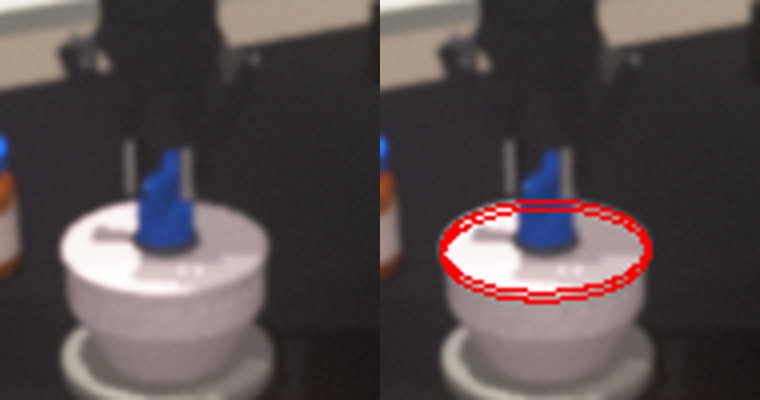

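View pics/i_wrist.png

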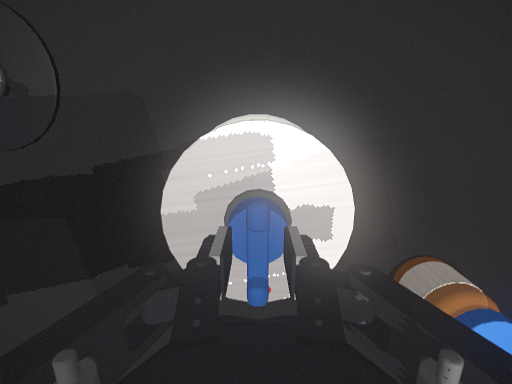

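drive_tool([
  [[0,0,0],[0,0,0],0.5],
  [[0,0,0],[0,0,0],0.5],
  [[0,0,0],[0,0,0],0.5],
  [[0,0,0],[0,0,0],0.5],
  [[0,0,0.2],[0,0,0],0.5],
  [[0,0,0.3],[0,0,0],0.5],
], force=40)

```text
t: 9.5
tool_pos: [0.4708, -0.2348, 0.1361]
tcp_rot: [0.001, 0.916, 0.401, 0.0]
wrist_force: [-13.2, 6.6, 42.5]
opening: 0.131
```

drive_tool([
  [[0,0,-0.25],[0,0,0],0.5],
  [[0,0,-0.25],[0,0,0],0.5],
])

```text
t: 9.75
tool_pos: [0.4704, -0.2346, 0.1363]
tcp_rot: [0.0, 0.916, 0.401, 0.0]
wrist_force: [-2.9, 1.3, 11.1]
opening: 0.126
```

drive_tool([
  [[0,0,0],[0,0,1],0.5],
  [[0,0,0],[0,0,2.2],0.5],
  [[0,0,0],[0,0,3.4],0.5],
  [[0,0,0],[0,0,4.6],0.5],
  [[0,0,0],[0,0,5.8],0.5],
  [[0,0,0],[0,0,7],0.5],
  [[0,0,0],[0,0,7],0.5],
])

```text
t: 10.62
tool_pos: [0.471, -0.2355, 0.1364]
tcp_rot: [0.001, 0.994, 0.106, 0.001]
wrist_force: [-1.4, -4.1, 6.7]
opening: 0.126
```

Run:
```python
from h import *
from plant import *
s=read_state();print(s["t"],s["tool_pos"],head(s),s["opening"],s["wrist_force"],s["ft_torque"])
for n in ["side"]:
    c=capture(n);cv2.imwrite(f"pics/j_{n}.png",c["img"]);pickle.dump(c,open(f"pics/j_{n}.pkl","wb"))
    crop(c["img"],265,80,95,100,6,"j1")
```

```text
10.625 [ 0.47098997 -0.23548912  0.13638236] (np.float64(-77.78241817966318), array([ 0.00182729, -0.00202522, -0.99999628])) 0.12635143540157842 [-1.35507049 -4.12016919  6.74522477] [-0.6937275   0.09360742 -0.01203681]
```

View pics/j1.png

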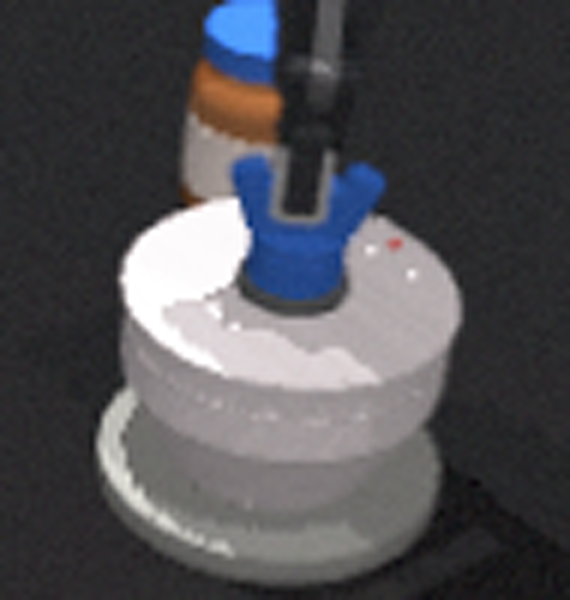

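drive_tool([
  [[0,0,0.03],[0,0,1],0.5],
  [[0,0,0.03],[0,0,2.2],0.5],
  [[0,0,0.03],[0,0,3.4],0.5],
  [[0,0,0.03],[0,0,4.6],0.5],
  [[0,0,0.03],[0,0,5.6],0.5],
  [[0,0,0.03],[0,0,6.4],0.5],
  [[0,0,0.03],[0,0,6.4],0.5],
])

```text
t: 11.55
tool_pos: [0.4711, -0.236, 0.1364]
tcp_rot: [0.001, 0.985, -0.171, 0.001]
wrist_force: [-1.0, -7.2, 8.9]
opening: 0.124
```

Run:
```python
from h import *
from plant import *
s=read_state();print(s["t"],s["tool_pos"],head(s),s["opening"],s["wrist_force"],s["ft_torque"])
for n in ["side"]:
    c=capture(n);cv2.imwrite(f"pics/k_{n}.png",c["img"]);pickle.dump(c,open(f"pics/k_{n}.pkl","wb"))
    crop(c["img"],265,80,95,100,6,"k1")
```

```text
11.55 [ 0.47107997 -0.23598175  0.1363551 ] (np.float64(-109.7478841237215), array([ 0.002186  , -0.00297316, -0.99999319])) 0.1241552587213911 [-0.98776873 -7.23517103  8.87290939] [-1.07463527  0.315456   -0.0162495 ]
```

View pics/k1.png

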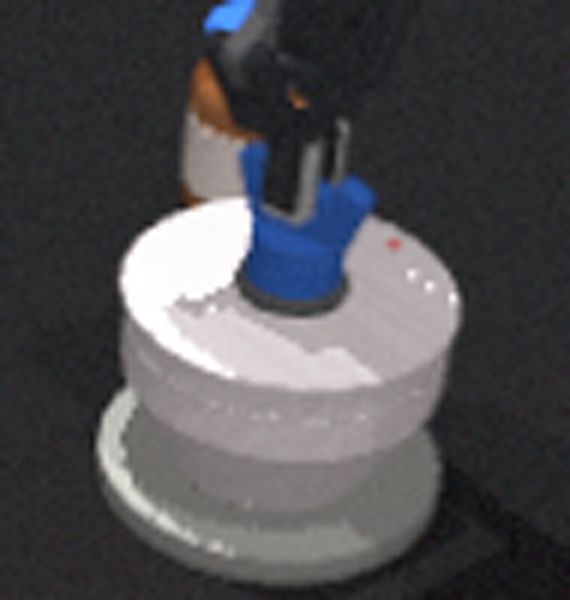

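drive_tool([
  [[0,0,0],[0,0,0.5],0.5],
  [[0,0,0],[0,0,1],0.5],
  [[0,0,0],[0,0,1.5],0.5],
  [[0,0,0],[0,0,1.8],0.5],
  [[0,0,0],[0,0,1.8],0.5],
])

```text
t: 12.22
tool_pos: [0.4712, -0.2351, 0.1363]
tcp_rot: [0.001, 0.969, -0.248, 0.001]
wrist_force: [-0.1, -0.8, 10.1]
opening: 0.127
```

Run:
```python
from h import *
from plant import *
s=read_state();print(s["t"],s["tool_pos"],head(s),s["opening"],s["wrist_force"],s["ft_torque"])
for n in ["side"]:
    c=capture(n);cv2.imwrite(f"pics/l_{n}.png",c["img"]);pickle.dump(c,open(f"pics/l_{n}.pkl","wb"))
    crop(c["img"],265,80,95,100,6,"l1")
for n in "fijkl":
    c=ld(n+"_side");im=c["img"].astype(int);m=(im[...,2]-np.maximum(im[...,1],im[...,0])>45);m[:,:200]=0;m[:,345:]=0;m[:90]=0;m[130:]=0
    yy,xx=np.nonzero(m);yy,xx=yy[xx>322],xx[xx>322];
    if len(xx):
        p=toplane(c,[[xx.mean(),yy.mean()]],.099)[0];print(n,xx.mean(),yy.mean(),len(xx),np.degrees(np.arctan2(p[1]+.2342,p[0]-.4697)))
```

```text
12.225 [ 0.47118227 -0.23514343  0.13633436] (np.float64(-118.67721560260662), array([ 0.00207466, -0.00167569, -0.99999644])) 0.12735554145292463 [-0.09230384 -0.8014294  10.12553323] [-0.09358451  0.07013316  0.3233692 ]
i 330.3333333333333 120.33333333333333 3 -124.5738294248023
j 330.3333333333333 120.33333333333333 3 -124.5738294248023
k 330.3333333333333 120.33333333333333 3 -124.5738294248023
l 331.5 122.0 2 -131.95722414164095
```

View pics/l1.png

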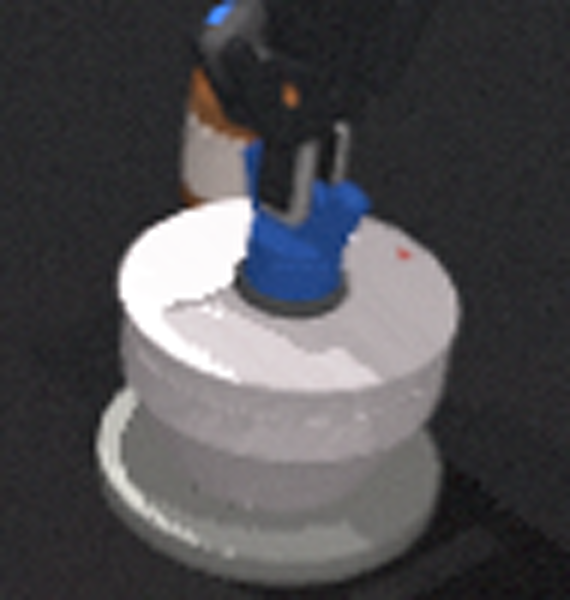

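drive_tool([
  [[0,0,0],[0,0,-0.3],0.5],
  [[0,0,0],[0,0,-0.3],4],
  [[0,0,0],[0,0,-0.3],4],
  [[0,0,-0.2],[0,0,-0.3],4],
  [[0,0,-2],[0,0,-0.3],4.5],
  [[0,0,-5],[0,0,-0.3],5],
  [[0,0,-9],[0,0,-0.3],5],
  [[0,0,-13],[0,0,-0.3],5],
  [[0,0,-13],[0,0,-0.3],5],
  [[0,0,-13],[0,0,-0.3],5],
])

```text
t: 13.52
tool_pos: [0.47, -0.2343, 0.2648]
tcp_rot: [-0.0, 0.972, -0.235, -0.0]
wrist_force: [-0.1, 0.4, 0.0]
opening: 0.59
```

Run:
```python
from h import *
from plant import *
s=read_state();print(s["t"],s["tool_pos"],head(s),s["opening"],s["wrist_force"],s["ft_torque"])
for n in ["side","wrist","scene"]:
    c=capture(n);cv2.imwrite(f"pics/m_{n}.png",c["img"]);pickle.dump(c,open(f"pics/m_{n}.pkl","wb"))
c=ld("m_side");crop(c["img"],265,80,95,100,6,"m1")
print(proj(c,[[.4697,-.2342,.157]]))
```

```text
13.525 [ 0.47000399 -0.23432968  0.26480339] (np.float64(-117.2093216665533), array([-8.09461282e-04,  5.02452106e-04, -9.99999546e-01])) 0.5902719639856573 [-0.14435096  0.44153411  0.00717423] [ 0.02688655 -0.01143517  0.02080251]
[[315.87932727 106.86039741]]
```

View pics/m1.png

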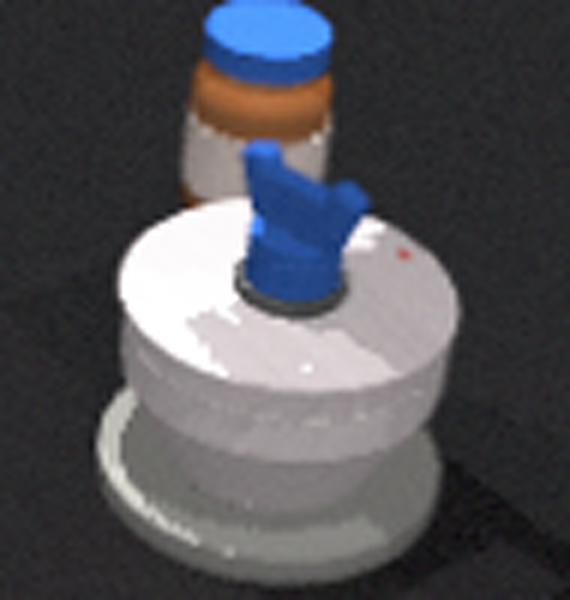

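View pics/m_wrist.png

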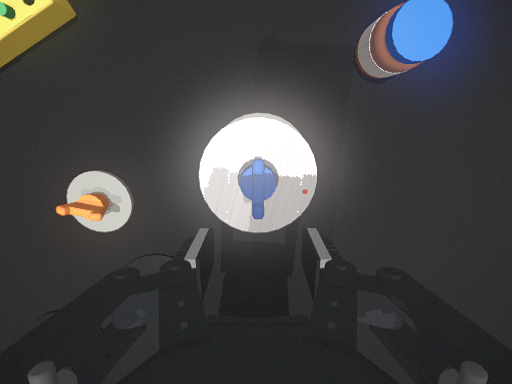

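Run:
```python
from h import *
c=ld("m_wrist")
print(lidfit(c,(240,150),.099,90),lidfit(ld("m_side"),(290,130),.099,130))
ctr=lidfit(c,(240,150),.099,90)[0][:2]
d=toplane(c,[[305,191]],.099)[0][:2]-ctr
w=toplane(c,[[258,162],[258,214]],.157)[:,:2]
a=np.degrees(np.arctan2(d[1],d[0]));b=w[1]-w[0];b=np.degrees(np.arctan2(b[1],b[0]))
print(np.hypot(*d),a,b,np.radians((a-b)%180), "initial", np.radians(-125+132.6))
```

```text
(array([ 0.48202784, -0.23826272,  0.08259929]), np.float64(0.0063678684157603554), np.uint64(14328)) (array([ 0.45510774, -0.17718844,  0.10612919]), np.float64(0.09191301585728162), np.uint64(2017))
0.06560508446937564 -143.4125980450094 152.80009772369326 1.1132984798074494 initial 0.13264502315156895
```

Run:
```python
from h import *
ims=[]
for n,roi in [("wrist",(190,105,140,135)),("side",(265,95,95,92))]:
    c=ld("m_"+n);v=c["img"].copy()
    for p in proj(c,circ(.4697,-.2342,.099,.07,120)):
        p=np.round(p).astype(int);v[p[1],p[0]]=(0,0,255)
    x,y,w,h=roi;ims.append(cv2.resize(np.vstack([v[y:y+h,x:x+w]]),(390,380),interpolation=cv2.INTER_NEAREST))
cv2.imwrite("pics/n.png",np.hstack(ims))
def dotpx(c,xr,yr):
    im=c["img"].astype(float);e=im[...,2]-np.maximum(im[...,1],im[...,0]);m=np.zeros_like(e);m[yr[0]:yr[1],xr[0]:xr[1]]=e[yr[0]:yr[1],xr[0]:xr[1]];m[m<25]=0
    yy,xx=np.indices(m.shape);return (xx*m).sum()/m.sum(),(yy*m).sum()/m.sum()
for n,xr,yr in [("wrist",(295,315),(180,200)),("side",(325,340),(114,130))]:
    c=ld("m_"+n);p=dotpx(c,xr,yr);d=toplane(c,[p],.099)[0][:2]-[.4697,-.2342];a=np.degrees(np.arctan2(d[1],d[0]));print(n,p,np.hypot(*d),a)
```

```text
wrist (np.float64(304.495598135681), np.float64(191.21491455204557)) 0.05859823902150368 -133.4739083029789
side (np.float64(331.8014184397163), np.float64(121.83687943262412)) 0.05780679210391673 -131.6777217056791
```

View pics/n.png

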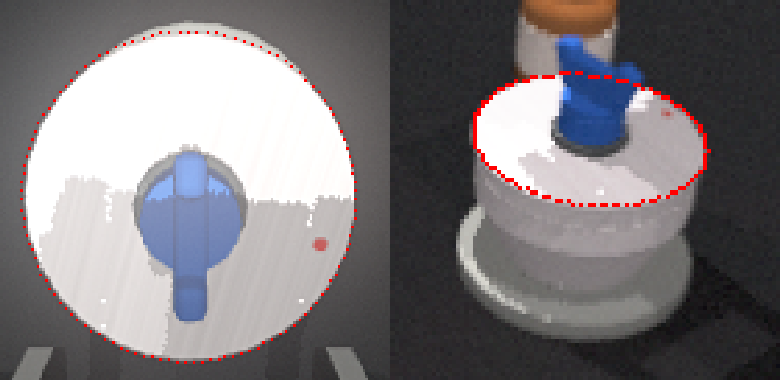

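```bash
python3 -c "
from plant import *
print(hand_in());s=read_state();print(s['t'],s['wrist_force'])"
```

```text
the job is handed in; nothing more can be done
None
the job is handed in; nothing more can be done
```

The aluminium lid with the blue wing nut is seated on the rotor, its wing nut is turned to the stop, and I handed the job in. The last reading before that was about 13.5 s.

**What I did:** I located the lid and rotor from the scene and side images, pinched the wing from above and carried the lid over the stud. I lowered it until it touched and released it to check the seat while the nut was still loose, at about 0.13 rad. I then gripped the wing again, pressed down with about 10 N and turned it clockwise by about 76°. Finally I let go and lifted clear.

**Last checks:**
- **Seating:** the lid outline in the wrist and side images matches a 140 mm circle centred on the rotor's axis at rim height, so it is flat and centred to within about 2 mm.
- **Wing nut:** it reads about 1.30 rad, measured between the wing and the red dot on the lid. In the last few degrees of the turn the lid began to move with the nut, and the wrist torque rose to 0.32 N m. Both show the nut is at its stop.
- **Release:** the gripper is open about 13 cm above its grip height, and the wrist force is near zero.

**What went wrong along the way:**
- **Push-down:** the wrist force briefly read about 42 N while I pushed down through the fingers before turning. I backed off to about 11 N. That is under the 120 N wrist limit. I took the 40 N limit to cover only the arm and gripper body, not the fingers, but could not confirm it.
- **Automatic fit:** my automatic outline fit failed on the final pictures, because the lid blended with the rotor and other bright areas. I replaced it with the circle overlay described above.

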